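Make up two tea-tasting kits

ROBOT

A 6-joint arm with a two-finger parallel gripper is mounted at the origin on the work surface. World frame = base frame: x ahead of the robot, y to its left, z up, the work surface at z = 0. Lengths are in mm, angles in rad, forces in N, time in s.
With the tool pointing down it reaches from about 375 to 975 mm from the base axis. Payload 3.8 kg.
Tool frame: the origin (TCP) lies on the mounting face of the last link; the fingertips stand 173 mm ahead of it and the grasp point (between the pads) lies 155 mm ahead of it; z points along the fingers, y is the line along which they close (so a half turn about z gives the same grasp; the last joint's range is limited). The gripper opens to 85 mm and grips with 20 to 120 N. Pads are 22 mm wide; open, the fingers measure 114 mm over their backs; the gripper's body (76 mm by 85 mm) begins 54 mm behind the grasp point. The pads swing forward as they close: fully open they stand 13 mm farther back than shut.
Start: joints at [1.153, 0.264, 1.604, -0, 1.274, -0.037], TCP at [250.871, 626.645, 404.68] pointing down, gripper open.
Joint ranges: [-2.63, 2.63], [-0.94, 2.18], [0.31, 2.57], [-1.31, 4.45], [0, 2.66], [-2.55, 2.55]. Speed limits (rad/s): [2.57, 2.57, 3.14, 3.14, 3.14, 3.14].

INTERFACE

Orientations are given as a unit quaternion [w, x, y, z].
In Python, from rig import bot gives the robot as it stands.
- The arm moves only by the tool step_arm, never from a script. Its argument "deltas" is a list that holds one entry, the list of rows, each a list of 7 numbers: the finger opening in mm, from 0 to 85.4, then the shift along the tool's x, y, z in mm, then the turn, a rotation vector about the tool's x, y, z in rad. In form: [[[gripper, dx, dy, dz, ax, ay, az], ...]]. A call has 1 to 20 rows; each row shifts and turns the commanded pose from where the row before left it, along the tool's axes as they then stand; what a row does not reach is not made up. A row lasts 1/10 s, in which the tool goes at most 50 mm and 8.59 degrees, less where a joint would pass 70% of its speed; a pose out of reach is approached as far as the arm can. A call with a gripper value outside its range is refused whole. The fingers move at their own pace and stop on an object; the grip force is fixed at half the most. Time passes only in rows, so rows that do not move let the fingers close. It gives the time, the measured TCP pose, the force, the opening and the grip force at its end, in the units of the state.
- bot.get_obs(): the state, without advancing time (a new reading comes with each control period).
- bot.capture(name): name is "side" or "top" or "wrist"; returns (picture, depth): 420x560x3 uint8, red, green, blue; 420x560 float32, mm along the optical axis (not along the pixel's ray), 0 where there is no reading.
- bot.camera_params(name): a dict with "intrinsics" (3x3 intrinsics, pixels), "distortion" ([k1, k2, p1, p2, k3] as OpenCV has them; the pictures are not rectified), "R" (3x3) and "t" (3): a world point X has camera coordinates R X + t. Camera axes: x right, y down, z forward; pixel columns grow to the right and rows downward; lengths in mm; the calibration is good to about 2 mm. A picture is of the moment at which its call begins: read the wrist's pose just before it. camera_params takes no time and is no camera call; for the wrist camera it gives the pose at the moment of the call.
- bot.job_done(): hands the job in; it is judged then, once.
Trained networks look in the newest picture that a camera, given by its name, has taken for a name from the list of things; names that differ only in an ending like _2 or _b are one class to them, and where a whole thing is asked for, a point or a joint stands for the part that bears it (a point fixed in the world has none). Each returns a list of dicts, best first, with "confidence" (0 to 1); they miss things now and then, are a little off and sometimes report something else, mostly with a low value. They report only what shows in the picture. A call takes as long as a camera call.
- bot.spot_in(camera, label): "bbox" ([left, top, width, height] as shares, 0 to 1, of the picture: columns of its width, rows of its height, round what is visible of it).
- bot.regions_of(camera, label): "pixels" (420x560 bool, what is visible of it) and "bbox" ([left, top, width, height] as shares, 0 to 1, of the picture: columns of its width, rows of its height, round what is visible of it).
The state is a dict: "t": time; "q": joint angles; "joint_vel": joint speeds; "effort": joint torques, N m; "eef_pos": TCP position; "tool_rot": TCP orientation; "force": force on the tool from outside, world axes, zero at the start; "ft_torque": the same for the moment, N m; "gripper_width": finger opening in mm; "gripper_force": force on a finger pad.
Only numpy, scipy, OpenCV 4.12 (cv2) and the standard library are available. Lean on these libraries where they do the work, as an engineer would, in place of code of your own. Each camera call takes 0.05 s, during which the arm holds its last target. There are 200 camera calls.

TASK

Make up two tasting kits from the stock in the middle of the table: the green tin and the lidded white cup go on the blue-rimmed tray, the yellow tin and the open white cup on the red-rimmed tray. In each tray stand the tin in the middle of the brown cork mat and the cup in the middle of the black mat, wholly on their mats, set down gently, and let go. Keep all four upright throughout, and leave the red tin and the timer where they are.

Things in the scene. Friction and masses are not known exactly. Their poses are not given: they have to be found in the camera images.
- tray_blue: white enamel tray with a blue rim, fixed to the table; sizes in mm: 156 (its x) by 236 (its y), walls 18 high (rim bead to 22) and 5 thick. Origin: centre of its underside. Its upper floor is at z = 4; on it lie two round mats 2 thick, tops at z = 6: the brown cork mat, 78 across, centred at its x = 0, y = +56, and the black mat, 90 across, centred at its x = 0, y = -56. Yaw varies by up to about 0.35 rad either way
- tray_red: white enamel tray with a red rim, fixed to the table; sizes in mm: 156 (its x) by 236 (its y), walls 18 high (rim bead to 22) and 5 thick. Origin: centre of its underside. Its upper floor is at z = 4; on it lie two round mats 2 thick, tops at z = 6: the brown cork mat, 78 across, centred at its x = 0, y = +56, and the black mat, 90 across, centred at its x = 0, y = -56. Yaw varies by up to about 0.35 rad either way
- tin_green: closed round green tin, 50 mm across, 70 mm high, about 0.12 kg, all green with a thin paper band; starts upright. Origin: centre of its underside, z up. Goes on the blue-rimmed tray's cork mat
- tin_yellow: closed round yellow tin, 50 mm across, 70 mm high, about 0.12 kg, all yellow with a thin paper band; starts upright. Origin: centre of its underside, z up. Goes on the red-rimmed tray's cork mat
- tin_red: closed round red tin, 50 mm across, 70 mm high, about 0.12 kg, all red with a thin paper band; starts upright. Origin: centre of its underside, z up. Stays in the stock
- cup_lidded: white porcelain tasting cup with its lid fixed on, one piece; sizes in mm: straight round wall 62 across from 6 to 58 above its foot (foot 54 across), lid up to 68, a lid knob 14 across up to 82; about 0.22 kg; starts upright. Origin: centre of its underside, z up. Goes on the blue-rimmed tray's black mat
- cup_open: open white porcelain drinking cup, no handle; sizes in mm: straight outside 62 across (foot 54 across, the lowest 6 taper in), 48 high, wall 4, empty, about 0.15 kg; starts upright. Origin: centre of its underside, z up. Goes on the red-rimmed tray's black mat
- timer: black digital timer lying flat, 70 (its x) by 42 (its y) by 20 high (mm), green screen, orange and white buttons. Origin: centre of its underside. Stays where it is

How it is judged:
By the outcome, as a careful person would: the job done as asked, in the order asked, and still so for the second after the job is handed in, with the robot touching nothing.
It also fails if it takes over 106 s, if anything falls off the work surface, if the arm or the gripper's body presses on something with over 40 N, if the wrist force passes 120 N, or if a joint passes its speed limit or range.

## Working session

There is one attempt and no reset: what is moved stays moved. The work goes in short steps, Python scripts to look and compute and a tool call to move; the robot and the scene stay as the last step left them, time stands still between calls to the robot, and variables do not carry over. Pictures are saved under pics/ and viewed, at most 14 in all, crops included, and the job is handed in when it is done.

Besides the shell and the picture viewer there is one more tool, called by a JSON object that holds its "api" and its "payload", one argument or row to a line. step_arm: Moves the arm, as the interface text tells. Its arguments: {"type":"object","properties":{"deltas":{"type":"array"}},"required":["deltas"]}

```bash
mkdir -p pics; ls
python3 - <<'E'
from rig import bot
import cv2, numpy as np
o=bot.get_obs(); print(o['t'],o['eef_pos'],o['tool_rot'],o['gripper_width'])
ims=[]
for c in ['top','side']:
    p,d=bot.capture(c); np.savez(f'{c}0.npz',p=p,d=d); cv2.imwrite(f'pics/{c}0.png',p[:,:,::-1])
    k=bot.camera_params(c); print(c,np.round(k['R'],3).tolist(),np.round(k['t']),k['intrinsics'][0],k['distortion'])
    for l in ['tray_blue','tray_red','tin_green','tin_yellow','tin_red','cup_lidded','cup_open','timer']:
        r=bot.spot_in(c,l); print(l,[(round(x['confidence'],2),(np.array(x['bbox'])*[560,420,560,420]).round().tolist()) for x in r[:2]])
E
```

```text
pics
0.0 [250.74680309 626.3310104  403.35904291] [-2.43345983e-04  1.89252535e-01  9.81927812e-01 -1.09094480e-03] 85.38703091644065
top [[-0.014, -1.0, -0.001], [-0.998, 0.014, -0.055], [0.055, -0.0, -0.999]] [  -5.  563. 1287.] [528.82954016   0.         281.47010141] [-0.00198519  0.          0.          0.          0.        ]
tray_blue [(0.95, [352.0, 195.0, 105.0, 82.0]), (0.41, [230.0, 241.0, 31.0, 24.0])]
tray_red [(0.88, [97.0, 196.0, 104.0, 70.0]), (0.47, [354.0, 196.0, 102.0, 82.0])]
tin_green [(0.7, [237.0, 189.0, 22.0, 24.0])]
tin_yellow [(0.83, [297.0, 244.0, 26.0, 23.0])]
tin_red [(0.93, [293.0, 185.0, 24.0, 24.0])]
cup_lidded [(0.82, [233.0, 140.0, 32.0, 27.0])]
cup_open [(0.69, [291.0, 144.0, 25.0, 23.0])]
timer [(0.71, [229.0, 240.0, 33.0, 28.0])]
side [[0.95, -0.311, -0.006], [-0.192, -0.572, -0.797], [0.244, 0.759, -0.604]] [-562.  135.  777.] [442.7237852    0.         274.32172559] [0.01324937 0.         0.         0.         0.        ]
tray_blue [(0.61, [196.0, 289.0, 167.0, 129.0]), (0.53, [167.0, 130.0, 87.0, 64.0])]
tray_red [(0.63, [168.0, 131.0, 84.0, 60.0])]
tin_green [(0.61, [248.0, 178.0, 22.0, 41.0])]
tin_yellow [(0.68, [199.0, 226.0, 34.0, 53.0])]
tin_red [(0.71, [263.0, 214.0, 31.0, 41.0])]
cup_lidded [(0.97, [292.0, 169.0, 30.0, 38.0])]
cup_open [(0.64, [315.0, 210.0, 30.0, 37.0])]
timer [(0.74, [178.0, 201.0, 39.0, 27.0])]
```

View pics/top0.png

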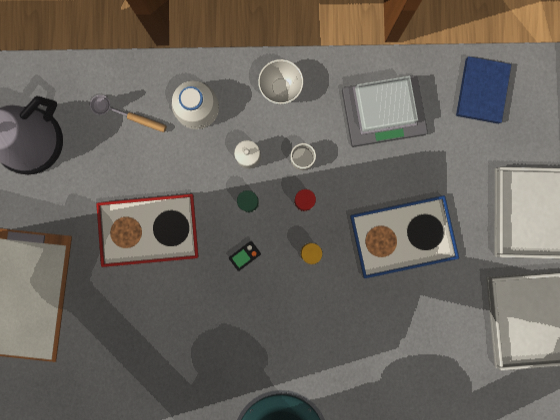

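View pics/side0.png

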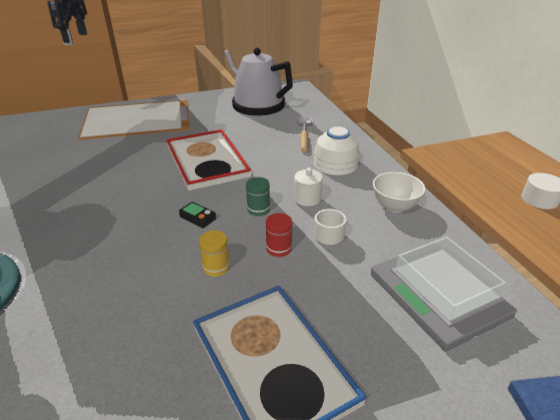

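The top view shows the red tray at (147,230), the blue tray at (405,237), green (248,201), lidded (247,153), red (305,200), open (303,155) and yellow (311,254). The detections agree with the pictures. I'll measure from both views next.

```bash
cat > h.py <<'E'
from rig import bot
import cv2, numpy as np
def cloud(d,k):
    """world points HxWx3 from depth"""
    H,W=d.shape; u,v=np.meshgrid(np.arange(W),np.arange(H))
    n=cv2.undistortPoints(np.stack([u,v],-1).reshape(-1,1,2).astype(float),np.array(k['intrinsics']),np.array(k['distortion'])).reshape(H,W,2)
    c=np.dstack([n[...,0]*d,n[...,1]*d,d])
    X=(c-np.array(k['t']))@np.array(k['R']); X[d==0]=np.nan; return X
def proj(P,k):
    return cv2.projectPoints(np.float64(P).reshape(-1,1,3),cv2.Rodrigues(np.array(k['R']))[0],np.float64(k['t']),np.array(k['intrinsics']),np.array(k['distortion']))[0].reshape(-1,2)
def ray(uv,k,z):
    """pixel -> world on plane z"""
    n=cv2.undistortPoints(np.float64(uv).reshape(-1,1,2),np.array(k['intrinsics']),np.array(k['distortion'])).reshape(-1,2)
    R=np.array(k['R']);C=-R.T@np.array(k['t']); D=np.c_[n,np.ones(len(n))]@R
    return C+D*((z-C[2])/D[:,2])[:,None]
def circ(P):
    A=np.c_[2*P[:,:2],np.ones(len(P))];s=np.linalg.lstsq(A,(P[:,:2]**2).sum(1),rcond=None)[0]
    return s[:2],np.sqrt(s[2]+s[:2]@s[:2])
def mats(p,k,boxes):
    hsv=cv2.cvtColor(p,cv2.COLOR_RGB2HSV)
    out={}
    for n,(l,t,w,h) in boxes.items():
        s=hsv[t:t+h,l:l+w]
        for m,mask in [('cork',(s[...,0]>4)&(s[...,0]<22)&(s[...,1]>70)&(s[...,2]>45)),('black',s[...,2]<30)]:
            c,_=cv2.findContours(cv2.morphologyEx(mask.astype(np.uint8),cv2.MORPH_CLOSE,np.ones((5,5))),0,1); c=max(c,key=cv2.contourArea).reshape(-1,2)+[l,t]
            hull=cv2.convexHull(c.astype(np.int32)).reshape(-1,2)
            out[n+'_'+m]=circ(ray(hull,k,6))
    return out
HT=dict(tin_green=70,tin_yellow=70,tin_red=70,cup_lidded=68,cup_open=48)
E
python3 - <<'E'
from h import *
for c in ['top','side']:
    p,d=bot.capture(c);k=bot.camera_params(c);X=cloud(d,k)
    print(c)
    for l in HT:
        r=bot.regions_of(c,l)
        if not r: print(l,'none');continue
        m=r[0]['pixels']; P=X[m]; P=P[~np.isnan(P[:,0])]; zt=np.percentile(P[:,2],80)
        m2=cv2.dilate(m.astype(np.uint8),np.ones((9,9)))>0; Q=X[m2&(abs(X[...,2]-zt)<8)]
        (cx,cy),rr=cv2.minEnclosingCircle(Q[:,:2].astype(np.float32))
        print(l,round(r[0]['confidence'],2),m.sum(),'zmax80',round(zt,1),np.round(np.nanmax(P[:,2]),1),'mean',Q.mean(0).round(1),'circ',round(cx,1),round(cy,1),round(rr,1))
    B=dict(blue=(352,195,105,82),red=(97,196,104,70)) if c=='top' else dict(blue=(196,289,167,129),red=(168,131,84,60))
    for n,(cc,r) in mats(p,k,B).items():
        u=proj([*cc,6],k)[0].astype(int); print(n,cc.round(1),r.round(1),'z',X[u[1]-2:u[1]+3,u[0]-2:u[0]+3,2].mean().round(1))
E
```

```text
top
tin_green 0.86 303 zmax80 71.2 75.7 mean [577.7  68.2  69.2] circ 578.0 68.1 24.8
tin_yellow 0.55 373 zmax80 71.4 76.5 mean [451.3 -81.4  69.6] circ 451.4 -81.7 24.6
tin_red 0.92 392 zmax80 71.1 75.5 mean [578.9 -68.6  69.4] circ 579.1 -68.8 24.9
cup_lidded 0.77 557 zmax80 67.3 86.3 mean [692.   68.1  64.6] circ 692.5 68.3 30.9
cup_open 0.63 560 zmax80 43.6 54.5 mean [686.4 -66.7  45.5] circ 686.4 -66.1 31.2
blue_cork [ 475.9 -257.1] 38.7 z 5.4
blue_black [ 497.4 -364.9] 41.6 z 5.8
red_cork [506.9 373.5] 38.7 z 4.8
red_black [509.8 257.8] 37.3 z 5.7
side
tin_green 0.57 820 zmax80 68.7 72.2 mean [575.3  59.1  68.2] circ 572.2 19.5 75.4
tin_yellow 0.72 974 zmax80 64.1 82.7 mean [688.5  61.6  63.6] circ 691.8 70.6 32.1
tin_red 0.61 1075 zmax80 69.0 71.7 mean [576.7 -71.   68.4] circ 578.2 -67.6 26.0
cup_lidded none
cup_open 0.95 1035 zmax80 42.9 49.5 mean [684.7 -66.5  42.8] circ 685.3 -64.0 32.9Traceback (most recent call last):
  File "<stdin>", line 13, in <module>
  File "h.py", line 25, in mats
    c,_=cv2.findContours(cv2.morphologyEx(mask.astype(np.uint8),cv2.MORPH_CLOSE,np.ones((5,5))),0,1); c=max(c,key=cv2.contourArea).reshape(-1,2)+[l,t]
                                                                                                        ~~~^^^^^^^^^^^^^^^^^^^^^^^
ValueError: max() iterable argument is empty
```

```bash
cat >> h.py <<'E'
def tray(X,p,name,box):
    l,t,w,h=box; l-=6;t-=6;w+=12;h+=12
    hsv=cv2.cvtColor(p,cv2.COLOR_RGB2HSV)[t:t+h,l:l+w].astype(int); H=hsv[...,0]
    m=(hsv[...,1]>110)&(hsv[...,2]>50)&(((H>100)&(H<130)) if name=='blue' else ((H<4)|(H>172)))
    ys,xs=np.nonzero(m); return np.c_[xs+l,ys+t]
E
python3 - <<'E'
from h import *
z=np.load('top0.npz');p=z['p'];k=bot.camera_params('top')
for n,b in dict(blue=(352,195,105,82),red=(97,196,104,70)).items():
    P=ray(tray(None,p,n,b),k,21)
    (c,s,a)=cv2.minAreaRect(P[:,:2].astype(np.float32)); print(n,len(P),np.round(c,1),np.round(s,1),a)
    if s[0]>s[1]: a-=90
    a=np.deg2rad((a+90)%180-90); y=np.array([-np.sin(a),np.cos(a)]); print('yaw',a,'cork',c+56*y,'black',c-56*y)
E
```

```text
blue 713 [ 486.4 -311.8] [157.3 237.1] 11.136990547180176
yaw 0.19437715381177895 cork [ 475.5961668  -256.83021747] black [ 497.22957783 -366.72105206]
red 925 [511.4 317.6] [158.4 238.5] 4.539247989654541
yaw 0.07922482298400524 cork [506.94582665 373.39823093] black [515.80972755 261.74953519]
```

{"api": "step_arm", "payload": {
  "deltas": [
    [[85,0,0,10,0,0,0.149],[85,0,0,10,0,0,0.149],[85,0,0,10,0,0,0.149],[85,0,0,10,0,0,0.149],[85,0,0,10,0,0,0.149],[85,0,0,10,0,0,0.149],[85,0,0,10,0,0,0.149],[85,0,0,10,0,0,0.149],[85,-40,23,0,0,0,0],[85,-40,23,0,0,0,0],[85,-40,23,0,0,0,0],[85,-40,23,0,0,0,0],[85,-40,23,0,0,0,0],[85,-40,23,0,0,0,0],[85,-40,23,0,0,0,0]]
  ]
}}

```text
t: 3.0
eef_pos: [411.9, 344.7, 325.0]
tool_rot: [0.0, 0.708, 0.707, 0.0]
force: [0.1, 0.3, -0.5]
gripper_width: 85.1
gripper_force: 0.0
```

{"api": "step_arm", "payload": {
  "deltas": [
    [[85,-34,20.5,3,0,0,0],[85,-34,20.5,3,0,0,0],[85,-34,20.5,3,0,0,0],[85,-34,20.5,3,0,0,0],[85,-34,20.5,3,0,0,0],[85,-34,20.5,3,0,0,0],[85,-34,20.5,3,0,0,0],[85,-34,20.5,3,0,0,0],[85,0,0,0,0,0,0]]
  ]
}}

```text
t: 3.9
eef_pos: [576.8, 70.4, 300.7]
tool_rot: [0.001, 0.709, 0.705, 0.0]
force: [-0.2, 0.6, 0.2]
gripper_width: 84.8
gripper_force: 0.0
```

```bash
cat >> h.py <<'E'
def wfind(labels,name=None):
    """tops of the things seen from the wrist camera: mean, circle (contour cast on the plane of the top)"""
    o=bot.get_obs(); print('tcp',np.round(o['eef_pos'],1),'t',round(o['t'],2),'w',round(o['gripper_width'],1),'F',np.round(o['force'],1))
    k=bot.camera_params('wrist'); p,d=bot.capture('wrist'); X=cloud(d,k)
    if name: cv2.imwrite(f'pics/{name}.png',p[:,:,::-1])
    for l in labels:
        for r in bot.regions_of('wrist',l)[:1]:
            m=r['pixels']; P=X[m]; zt=np.nanpercentile(P[:,2],85)
            Q=X[(cv2.dilate(m.astype(np.uint8),np.ones((7,7)))>0)&(abs(X[...,2]-zt)<8)]
            (cx,cy),rr=cv2.minEnclosingCircle(Q[:,:2].astype(np.float32))
            print(l,round(r['confidence'],2),'z',zt.round(1),'n',len(Q),'mean',Q.mean(0).round(1),'circ',round(cx,1),round(cy,1),round(rr,1))
    return p,X,k
E
python3 -c "
from h import *
wfind(list(HT),'w1')"
```

```text
tcp [576.8  70.4 300.7] t 3.9 w 84.8 F [-0.2  0.6  0.2]
tin_green 0.63 z 70.2 n 3584 mean [577.3  71.6  69.5] circ 577.4 70.1 25.0
tin_yellow 0.66 z 70.1 n 603 mean [436.7 -81.3  69.6] circ 442.9 -81.0 22.0
tin_red 0.65 z 51.8 n 487 mean [578.3 -45.1  51. ] circ 578.4 -54.9 21.5
cup_lidded 0.82 z 66.8 n 4788 mean [689.1  72.5  64.7] circ 691.5 70.0 30.9
cup_open 0.91 z 42.5 n 309 mean [660.7 -49.6  41.5] circ 662.7 -56.7 19.2
```

View pics/w1.png

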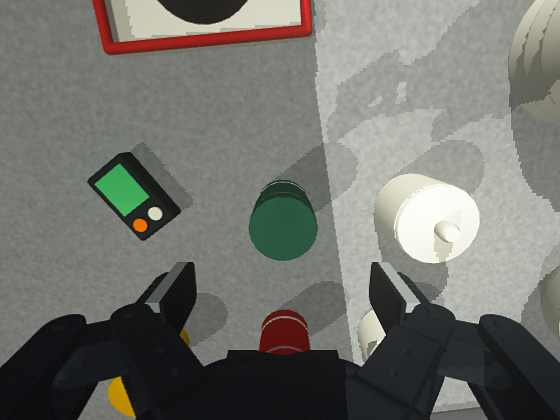

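The view shows the green tin at (283,225), the lidded cup at (430,220), and red and yellow below, with fingers opening along world x. Wrist and top positions agree within 2 mm, so I'll grasp green.

{"api": "step_arm", "payload": {
  "deltas": [
    [[85,-0.5,0.5,25,0,0,0],[85,-0.5,0.3,25,0,0,0],[85,0,0,25,0,0,0],[85,0,0,20,0,0,0],[85,0,0,10,0,0,0],[60,0,0,0,0,0,0],[46,0,0,0,0,0,0],[40,0,0,0,0,0,0],[40,0,0,0,0,0,0],[40,0,0,0,0,0,0],[40,0,0,0,0,0,0]]
  ]
}}

```text
t: 5.3
eef_pos: [576.6, 73.2, 197.4]
tool_rot: [0.001, 0.708, 0.706, 0.001]
force: [0.9, 1.6, 7.2]
gripper_width: 48.7
gripper_force: 62.6
```

```bash
python3 -c "
from h import *
o=bot.get_obs();print(o['eef_pos'],o['tool_rot'],o['force'])
wfind(['tin_green','cup_lidded'])"
```

```text
[576.55657563  73.19870904 197.43129507] [0.00090653 0.70786257 0.70634838 0.00131297] [0.89296842 1.56994284 7.2046321 ]
tcp [576.6  73.2 197.4] t 5.3 w 48.7 F [0.9 1.6 7.2]
tin_green 0.95 z 70.0 n 9834 mean [576.8  76.9  69.2] circ 576.7 72.4 26.2
cup_lidded 0.8 z 65.1 n 7554 mean [674.6  73.   63.9] circ 688.7 69.5 30.8
```

{"api": "step_arm", "payload": {
  "deltas": [
    [[40,0,0,-20,0,0,0],[40,0,0,-40,0,0,0],[40,0,0,-40,0,0,0]]
  ]
}}

```text
t: 5.75
eef_pos: [574.5, 72.7, 295.2]
tool_rot: [-0.001, 0.708, 0.706, -0.002]
force: [0.7, 0.2, -1.4]
gripper_width: 48.5
gripper_force: 62.5
```

{"api": "step_arm", "payload": {
  "deltas": [
    [[40,-15,-5,0,0,0,0],[40,-33,-10,0,0,0,0],[40,-33,-10,0,0,0,0],[40,-33,-10,0,0,0,0],[40,-33,-10,0,0,0,0],[40,-33,-10,0,0,0,0],[40,-33,-10,0,0,0,0],[40,-33,-10,0,0,0,0],[40,-33,-10,0,0,0,0],[40,-33,-10,0,0,0,0],[40,-16,-4,0,0,0,0],[40,0,0,0,0,0,0]]
  ]
}}

```text
t: 6.95
eef_pos: [474.8, -256.5, 294.9]
tool_rot: [-0.0, 0.709, 0.705, -0.0]
force: [0.9, -0.1, -1.2]
gripper_width: 48.8
gripper_force: 62.5
```

```bash
python3 -c "
from h import *
wfind(['tin_green'],'w2')"
```

```text
tcp [ 474.8 -256.5  294.9] t 6.95 w 48.8 F [ 0.9 -0.1 -1.2]
tin_green 0.77 z 167.5 n 9851 mean [ 474.6 -252.8  166.7] circ 474.5 -257.4 26.3
```

View pics/w2.png

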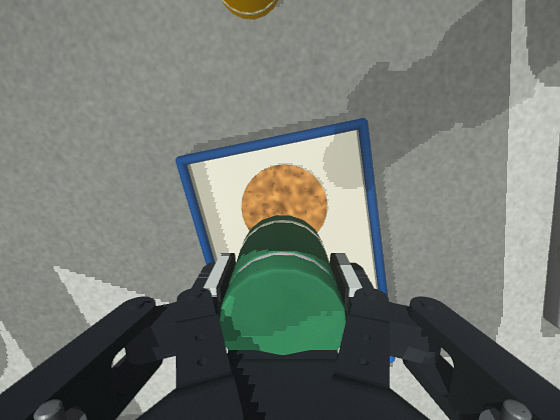

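The tin is held upright over the tray, with the cork mat's upper arc visible at (285,200). I'll fit that arc as a wrist-view check.

```bash
cat >> h.py <<'E'
def corkw(p,X,k,seed):
    """circle fit to the visible outer arc of the cork mat around the seed"""
    hsv=cv2.cvtColor(p,cv2.COLOR_RGB2HSV); m=((hsv[...,0]>4)&(hsv[...,0]<20)&(hsv[...,1]>80)&(hsv[...,2]>60)).astype(np.uint8)
    m=cv2.morphologyEx(m,cv2.MORPH_CLOSE,np.ones((5,5))); c,_=cv2.findContours(m,0,1)
    c=max([x for x in c if cv2.pointPolygonTest(x,seed,False)>=0],key=cv2.contourArea).reshape(-1,2)
    c=c[c[:,1]<seed[1]]; P=ray(c,k,6); cc,r=circ(P); mz=np.nanmedian(X[seed[1]-4:seed[1]+4,seed[0]-4:seed[0]+4,2])
    print('cork',cc.round(1),r.round(1),'z',mz.round(1),len(c))
E
python3 -c "
from h import *
p,X,k=wfind([])
corkw(p,X,k,(285,200))"
```

```text
tcp [ 475.5 -254.6  295. ] t 7.05 w 48.6 F [-0.1  0.1 -1.4]
cork [ 475.7 -255.3] 38.1 z 5.6 101
```

{"api": "step_arm", "payload": {
  "deltas": [
    [[40,-0.5,0.5,25,0,0,0],[40,0,0,30,0,0,0],[40,0,0,20,0,0,0],[40,0,0,10,0,0,0],[40,0,0,5,0,0,0],[40,0,0,1,0,0,0],[40,0,0,1,0,0,0],[40,0,0,0.5,0,0,0],[40,0,0,0.5,0,0,0],[40,0,0,0,0,0,0]]
  ]
}}

```text
t: 8.1
eef_pos: [476.8, -255.6, 203.4]
tool_rot: [0.001, 0.708, 0.706, 0.0]
force: [0.5, 0.1, 1.1]
gripper_width: 48.5
gripper_force: 62.6
```

{"api": "step_arm", "payload": {
  "deltas": [
    [[40,0,0,0.5,0,0,0],[50,0,0,0,0,0,0],[58,0,0,0,0,0,0],[72,0,0,0,0,0,0],[85,0,0,0,0,0,0],[85,0,0,0,0,0,0],[85,0,0,-15,0,0,0],[85,0,0,-35,0,0,0],[85,0,0,-45,0,0,0],[85,0,0,0,0,0,0]]
  ]
}}

```text
t: 9.1
eef_pos: [479.3, -257.0, 305.4]
tool_rot: [0.007, 0.708, 0.706, 0.002]
force: [1.8, -0.2, -0.1]
gripper_width: 85.0
gripper_force: 0.0
```

```bash
python3 -c "
from h import *
wfind(['tin_green'])"
```

```text
tcp [ 479.3 -257.   305.4] t 9.1 w 85.0 F [ 1.8 -0.2 -0.1]
tin_green 0.91 z 76.2 n 3612 mean [ 476.9 -257.6   75.5] circ 476.7 -259.2 25.1
```

{"api": "step_arm", "payload": {
  "deltas": [
    [[85,16,11,0,0,0,0],[85,32,21,0,0,0,0],[85,32,21,0,0,0,0],[85,32,21,0,0,0,0],[85,32,21,0,0,0,0],[85,32,21,0,0,0,0],[85,32,21,0,0,0,0],[85,32,21,0,0,0,0],[85,32,21,0,0,0,0],[85,32,21,0,0,0,0],[85,21,16,0,0,0,0],[85,0,0,0,0,0,0],[85,0,0,0,0,0,0]]
  ]
}}

```text
t: 10.5
eef_pos: [692.4, 69.7, 295.2]
tool_rot: [-0.001, 0.707, 0.707, -0.002]
force: [0.1, -0.8, -0.8]
gripper_width: 85.0
gripper_force: 0.0
```

```bash
python3 -c "
from h import *
wfind(['cup_lidded'])"
```

```text
tcp [692.4  69.7 295.2] t 10.5 w 85.0 F [ 0.1 -0.8 -0.8]
cup_lidded 0.6 z 67.1 n 4971 mean [692.2  72.6  64.8] circ 692.1 70.0 30.7
```

Aligned. Descend 102 and grip.

{"api": "step_arm", "payload": {
  "deltas": [
    [[85,0,0,25,0,0,0],[85,0,0,30,0,0,0],[85,0,0,27,0,0,0],[85,0,0,15,0,0,0],[85,0,0,5,0,0,0],[70,0,0,0,0,0,0],[58,0,0,0,0,0,0],[52,0,0,0,0,0,0],[52,0,0,0,0,0,0],[52,0,0,0,0,0,0]]
  ]
}}

```text
t: 11.6
eef_pos: [693.9, 69.3, 196.9]
tool_rot: [0.001, 0.708, 0.706, 0.001]
force: [0.7, -0.7, 5.1]
gripper_width: 60.3
gripper_force: 66.2
```

{"api": "step_arm", "payload": {
  "deltas": [
    [[52,0,0,-20,0,0,0],[52,0,0,-40,0,0,0],[52,0,0,-40,0,0,0]]
  ]
}}

```text
t: 11.9
eef_pos: [692.1, 69.3, 294.2]
tool_rot: [-0.001, 0.708, 0.706, -0.002]
force: [0.4, 0.8, -1.9]
gripper_width: 60.3
gripper_force: 65.7
```

{"api": "step_arm", "payload": {
  "deltas": [
    [[52,-18,-8,0,0,0,0],[52,-36,-16,0,0,0,0],[52,-36,-16,0,0,0,0],[52,-36,-16,0,0,0,0],[52,-36,-16,0,0,0,0],[52,-36,-16,0,0,0,0],[52,-36,-16,0,0,0,0],[52,-36,-16,0,0,0,0],[52,-36,-16,0,0,0,0],[52,-36,-16,0,0,0,0],[52,-36,-16,0,0,0,0],[52,-36,-16,0,0,0,0],[52,-22,-11,0,0,0,0],[52,0,0,0,0,0,0],[52,0,0,0,0,0,0]]
  ]
}}

```text
t: 13.4
eef_pos: [496.2, -366.6, 294.1]
tool_rot: [-0.001, 0.708, 0.706, 0.0]
force: [-0.2, 0.6, -2.5]
gripper_width: 60.0
gripper_force: 65.8
```

```bash
python3 -c "
from h import *
p,X,k=wfind(['tin_green','cup_lidded'],'w3')"
```

```text
tcp [ 496.2 -366.6  294.1] t 13.4 w 60.0 F [-0.2  0.6 -2.5]
tin_green 0.74 z 76.3 n 6325 mean [ 477.1 -259.2   75.6] circ 476.9 -259.5 24.9
cup_lidded 0.93 z 164.6 n 13779 mean [ 495.9 -358.   162.1] circ 495.7 -366.8 32.3
```

View pics/w3.png

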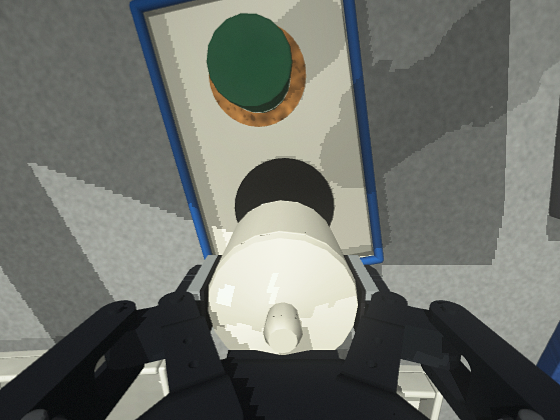

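The cup is held upright, the black mat's arc is visible at (285,180), and the green tin stands on the cork at (250,60).

```bash
cat >> h.py <<'E'
def blackw(p,X,k,seed):
    m=(p.max(2)<60).astype(np.uint8); c,_=cv2.findContours(m,0,1)
    c=max([x for x in c if cv2.pointPolygonTest(x,seed,False)>=0],key=cv2.contourArea).reshape(-1,2)
    c=c[c[:,1]<seed[1]]; cc,r=circ(ray(c,k,6)); print('black',cc.round(1),r.round(1),'z',np.nanmedian(X[seed[1]-4:seed[1]+4,seed[0]-4:seed[0]+4,2]).round(1),len(c))
E
python3 -c "
from h import *
p,X,k=wfind([])
blackw(p,X,k,(285,188))"
```

```text
tcp [ 497.3 -365.3  294.6] t 13.55 w 60.4 F [-0.7  0.8 -1.3]
black [ 497.  -365.2] 43.8 z 5.7 99
```

{"api": "step_arm", "payload": {
  "deltas": [
    [[52,0,1,25,0,0,0],[52,0,0,30,0,0,0],[52,0,0,20,0,0,0],[52,0,0,10,0,0,0],[52,0,0,5,0,0,0],[52,0,0,1,0,0,0],[52,0,0,1,0,0,0],[52,0,0,1,0,0,0],[52,0,0,0.5,0,0,0],[52,0,0,0,0,0,0]]
  ]
}}

```text
t: 14.6
eef_pos: [498.6, -366.8, 202.9]
tool_rot: [0.001, 0.708, 0.706, 0.0]
force: [-0.2, 0.9, 2.1]
gripper_width: 60.3
gripper_force: 66.1
```

{"api": "step_arm", "payload": {
  "deltas": [
    [[52,0,0,0.5,0,0,0],[60,0,0,0,0,0,0],[68,0,0,0,0,0,0],[78,0,0,0,0,0,0],[85,0,0,0,0,0,0],[85,0,0,0,0,0,0],[85,0,0,-15,0,0,0],[85,0,0,-35,0,0,0],[85,0,0,-45,0,0,0],[85,0,0,0,0,0,0],[85,0,0,0,0,0,0]]
  ]
}}

```text
t: 15.7
eef_pos: [499.0, -367.0, 299.5]
tool_rot: [0.003, 0.708, 0.706, 0.0]
force: [-0.2, -0.1, -1.3]
gripper_width: 85.0
gripper_force: 0.0
```

```bash
python3 -c "
from h import *
wfind(['tin_green','cup_lidded'])"
```

```text
tcp [ 499.  -367.   299.5] t 15.7 w 85.0 F [-0.2 -0.1 -1.3]
tin_green 0.66 z 76.3 n 6045 mean [ 477.1 -259.2   75.6] circ 476.8 -259.4 25.1
cup_lidded 0.63 z 73.1 n 5053 mean [ 498.8 -363.4   70.8] circ 498.9 -366.0 30.8
```

{"api": "step_arm", "payload": {
  "deltas": [
    [[85,20,-3,0,0,0,0],[85,35,-6,0,0,0,0],[85,35,-6,0,0,0,0],[85,35,-6,0,0,0,0],[85,35,-6,0,0,0,0],[85,35,-6,0,0,0,0],[85,35,-6,0,0,0,0],[85,35,-5,0,0,0,0],[85,20,-2,0,0,0,0],[85,0,0,0,0,0,0],[85,0,0,0,0,0,0]]
  ]
}}

```text
t: 16.95
eef_pos: [452.4, -81.0, 295.2]
tool_rot: [-0.001, 0.707, 0.707, -0.001]
force: [0.4, -0.2, 0.5]
gripper_width: 85.2
gripper_force: 0.0
```

```bash
python3 -c "
from h import *
wfind(['tin_yellow'])"
```

```text
tcp [452.4 -81.  295.2] t 16.95 w 85.2 F [ 0.4 -0.2  0.5]
tin_yellow 0.97 z 70.2 n 3777 mean [450.5 -78.6  69.5] circ 450.5 -80.2 25.0
```

{"api": "step_arm", "payload": {
  "deltas": [
    [[85,0,-1,25,0,0,0],[85,0,0,30,0,0,0],[85,0,0,27,0,0,0],[85,0,0,13,0,0,0],[85,0,0,5,0,0,0],[65,0,0,0,0,0,0],[48,0,0,0,0,0,0],[40,0,0,0,0,0,0],[40,0,0,0,0,0,0],[40,0,0,0,0,0,0],[40,0,0,0,0,0,0]]
  ]
}}

```text
t: 18.15
eef_pos: [452.9, -81.5, 197.8]
tool_rot: [0.001, 0.708, 0.706, 0.001]
force: [-0.0, -1.4, 6.9]
gripper_width: 48.4
gripper_force: 62.3
```

{"api": "step_arm", "payload": {
  "deltas": [
    [[40,0,0,-20,0,0,0],[40,0,0,-40,0,0,0],[40,0,0,-40,0,0,0]]
  ]
}}

```text
t: 18.45
eef_pos: [450.7, -80.9, 296.2]
tool_rot: [-0.001, 0.708, 0.706, -0.001]
force: [0.7, -0.5, -1.3]
gripper_width: 48.5
gripper_force: 62.3
```

{"api": "step_arm", "payload": {
  "deltas": [
    [[40,17,2,0,0,0,0],[40,35,4.3,0,0,0,0],[40,35,4.3,0,0,0,0],[40,35,4.3,0,0,0,0],[40,35,4.3,0,0,0,0],[40,35,4.3,0,0,0,0],[40,35,4.3,0,0,0,0],[40,35,4.3,0,0,0,0],[40,35,4.3,0,0,0,0],[40,35,4.3,0,0,0,0],[40,35,4.3,0,0,0,0],[40,35,4.3,0,0,0,0],[40,35,4.3,0,0,0,0],[40,17,2,0,0,0,0],[40,0,0,0,0,0,0],[40,0,0,0,0,0,0]]
  ]
}}

```text
t: 20.05
eef_pos: [507.8, 372.1, 295.6]
tool_rot: [0.0, 0.708, 0.707, -0.001]
force: [-0.5, -1.6, -1.8]
gripper_width: 48.4
gripper_force: 62.3
```

```bash
python3 -c "
from h import *
p,X,k=wfind(['tin_yellow'],'w4')
u=proj([507,398,6],k)[0].astype(int).tolist();print(u)
corkw(p,X,k,u)"
```

```text
tcp [507.8 372.1 295.6] t 20.05 w 48.4 F [-0.5 -1.6 -1.8]
[281, 179]
cork [507.3 375.7] 38.5 z 5.7 72
```

View pics/w4.png

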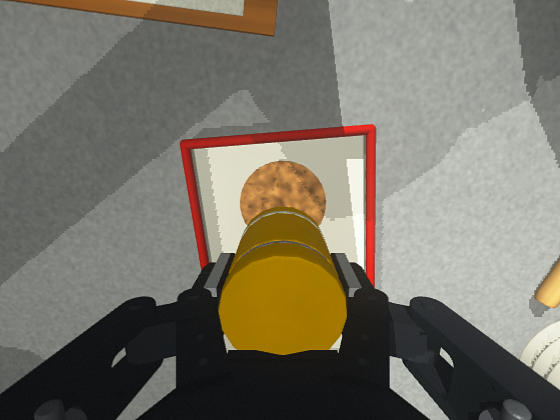

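The yellow tin is upright over the cork mat, whose arc is at (283,190). Shift +2 in y, then lower.

{"api": "step_arm", "payload": {
  "deltas": [
    [[40,2,0,25,0,0,0],[40,0,0,30,0,0,0],[40,0,0,20,0,0,0],[40,0,0,10,0,0,0],[40,0,0,5,0,0,0],[40,0,0,1,0,0,0],[40,0,0,1,0,0,0],[40,0,0,1,0,0,0],[40,0,0,0.5,0,0,0],[40,0,0,0,0,0,0]]
  ]
}}

```text
t: 21.15
eef_pos: [508.7, 375.0, 203.8]
tool_rot: [0.0, 0.708, 0.706, 0.001]
force: [0.2, 0.8, 2.0]
gripper_width: 48.2
gripper_force: 62.6
```

{"api": "step_arm", "payload": {
  "deltas": [
    [[40,0,0,0.5,0,0,0],[50,0,0,0,0,0,0],[58,0,0,0,0,0,0],[72,0,0,0,0,0,0],[85,0,0,0,0,0,0],[85,0,0,0,0,0,0],[85,0,0,-15,0,0,0],[85,0,0,-35,0,0,0],[85,0,0,-45,0,0,0],[85,0,0,0,0,0,0],[85,0,0,0,0,0,0]]
  ]
}}

```text
t: 22.25
eef_pos: [509.1, 375.2, 300.6]
tool_rot: [0.001, 0.708, 0.706, 0.003]
force: [-1.0, -0.5, -0.3]
gripper_width: 84.9
gripper_force: 0.0
```

```bash
python3 -c "
from h import *
wfind(['tin_yellow'])"
```

```text
tcp [509.1 375.2 300.6] t 22.25 w 84.9 F [-1.  -0.5 -0.3]
tin_yellow 0.89 z 76.2 n 3784 mean [508.9 378.4  75.5] circ 508.8 377.0 24.9
```

{"api": "step_arm", "payload": {
  "deltas": [
    [[85,-11,5,0,0,0,0],[85,-35,14,0,0,0,0],[85,-35,14,0,0,0,0],[85,-35,14,0,0,0,0],[85,-35,14,0,0,0,0],[85,-35,14,0,0,0,0],[85,-35,14,0,0,0,0],[85,-35,14,0,0,0,0],[85,-35,14,0,0,0,0],[85,-35,14,0,0,0,0],[85,-35,14,0,0,0,0],[85,-35,14,0,0,0,0],[85,-35,14,0,0,0,0],[85,-10,5,0,0,0,0],[85,0,0,0,0,0,0],[85,0,0,0,0,0,0]]
  ]
}}

```text
t: 23.95
eef_pos: [684.7, -66.6, 295.9]
tool_rot: [-0.001, 0.708, 0.706, -0.001]
force: [-0.1, 0.5, 0.2]
gripper_width: 85.2
gripper_force: 0.0
```

```bash
python3 -c "
from h import *
wfind(['cup_open','tin_red'],'w5')"
```

```text
tcp [684.7 -66.6 295.9] t 23.95 w 85.2 F [-0.1  0.5  0.2]
cup_open 0.86 z 47.2 n 1556 mean [685.9 -65.7  46.2] circ 685.6 -64.9 30.9
tin_red 0.8 z 70.1 n 3892 mean [580.1 -65.6  69.3] circ 578.3 -67.0 25.3
```

View pics/w5.png

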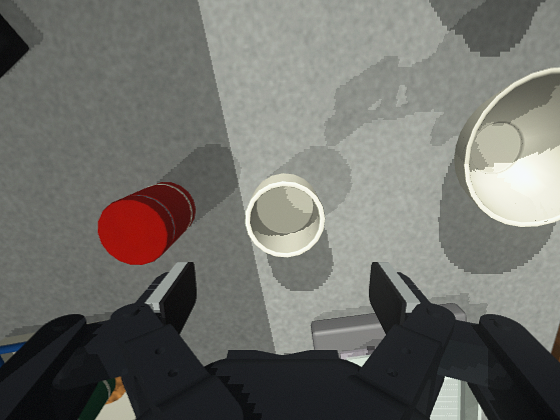

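The open cup is centred at (285,218), with the red tin clear of the left finger's path. Descend to TCP z≈182.

{"api": "step_arm", "payload": {
  "deltas": [
    [[85,1,1,25,0,0,0],[85,0,0,30,0,0,0],[85,0,0,30,0,0,0],[85,0,0,20,0,0,0],[85,0,0,8,0,0,0],[72,0,0,0,0,0,0],[60,0,0,0,0,0,0],[53,0,0,0,0,0,0],[53,0,0,0,0,0,0],[53,0,0,0,0,0,0]]
  ]
}}

```text
t: 25.1
eef_pos: [687.0, -65.8, 185.6]
tool_rot: [0.001, 0.708, 0.706, 0.001]
force: [0.5, 1.2, 3.1]
gripper_width: 61.1
gripper_force: 65.3
```

{"api": "step_arm", "payload": {
  "deltas": [
    [[53,0,0,-20,0,0,0],[53,0,0,-40,0,0,0],[53,0,0,-40,0,0,0],[53,0,0,-10,0,0,0]]
  ]
}}

```text
t: 25.5
eef_pos: [688.5, -66.1, 300.7]
tool_rot: [0.004, 0.708, 0.706, 0.003]
force: [0.7, -0.2, -0.3]
gripper_width: 61.2
gripper_force: 65.4
```

{"api": "step_arm", "payload": {
  "deltas": [
    [[53,20,-10,0,0,0,0],[53,32,-16.7,0,0,0,0],[53,32,-16.7,0,0,0,0],[53,32,-16.7,0,0,0,0],[53,32,-16.7,0,0,0,0],[53,32,-16.7,0,0,0,0],[53,32,-16.7,0,0,0,0],[53,32,-16.7,0,0,0,0],[53,32,-16.7,0,0,0,0],[53,32,-16.7,0,0,0,0],[53,20,-10,0,0,0,0],[53,0,0,0,0,0,0],[53,0,0,0,0,0,0]]
  ]
}}

```text
t: 26.8
eef_pos: [515.5, 262.9, 292.7]
tool_rot: [-0.0, 0.707, 0.707, -0.001]
force: [-0.0, -1.0, -1.0]
gripper_width: 61.1
gripper_force: 65.4
```

```bash
python3 -c "
from h import *
p,X,k=wfind(['cup_open','tin_yellow'],'w6')
u=proj([514,291,6],k)[0].astype(int).tolist();print(u)
blackw(p,X,k,u)"
```

```text
tcp [515.5 262.9 292.7] t 26.8 w 61.1 F [-0. -1. -1.]
cup_open 0.6 z 154.1 n 6033 mean [515.  265.3 152.7] circ 515.2 262.1 33.2
tin_yellow 0.57 z 76.3 n 6618 mean [508.9 376.5  75.6] circ 508.6 376.6 25.0
[281, 177]
black [516.1 264.7] 43.5 z 5.7 79
```

View pics/w6.png

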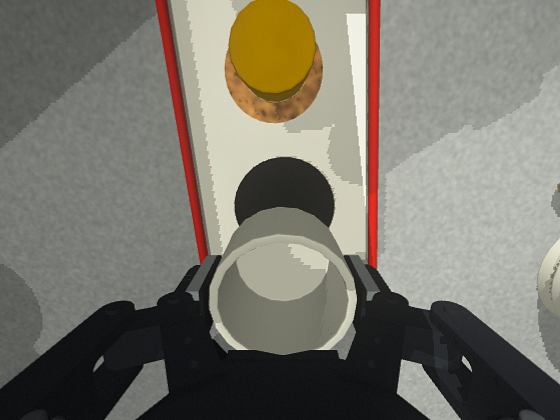

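The cup is held upright, the black mat's arc is at (283,180), and the yellow tin stands at (272,50). Lower it.

{"api": "step_arm", "payload": {
  "deltas": [
    [[53,0.5,0.5,25,0,0,0],[53,0,0,35,0,0,0],[53,0,0,25,0,0,0],[53,0,0,10,0,0,0],[53,0,0,5,0,0,0],[53,0,0,1,0,0,0],[53,0,0,1,0,0,0],[53,0,0,1,0,0,0],[53,0,0,0.5,0,0,0],[53,0,0,0,0,0,0]]
  ]
}}

```text
t: 27.95
eef_pos: [517.6, 263.3, 191.5]
tool_rot: [0.0, 0.708, 0.706, 0.001]
force: [0.5, -0.0, 0.4]
gripper_width: 60.9
gripper_force: 65.6
```

{"api": "step_arm", "payload": {
  "deltas": [
    [[53,0,0,0.5,0,0,0],[60,0,0,0.3,0,0,0],[68,0,0,0,0,0,0],[78,0,0,0,0,0,0],[85,0,0,0,0,0,0],[85,0,0,0,0,0,0],[85,0,0,-15,0,0,0],[85,0,0,-35,0,0,0],[85,0,0,-45,0,0,0],[85,0,0,-15,0,0,0],[85,0,0,0,0,0,0],[85,-40,-10,0,0,0,0],[85,-40,-10,0,0,0,0],[85,-40,-10,0,0,0,0],[85,-30,-10,0,0,0,0],[85,0,0,0,0,0,0]]
  ]
}}

```text
t: 29.55
eef_pos: [474.6, 110.4, 297.7]
tool_rot: [-0.001, 0.709, 0.705, -0.002]
force: [-0.4, 0.7, -0.1]
gripper_width: 85.0
gripper_force: 0.0
```

Run:
```python
from h import *
o=bot.get_obs(); print(o['t'],o['eef_pos'],o['force'])
for c in ['top','wrist']:
    p,d=bot.capture(c);k=bot.camera_params(c);X=cloud(d,k);cv2.imwrite(f'pics/end_{c}.png',p[:,:,::-1])
    for l in HT:
        for r in bot.regions_of(c,l)[:1]:
            m=r['pixels'];zt=np.nanpercentile(X[m][:,2],85)
            Q=X[(cv2.dilate(m.astype(np.uint8),np.ones((7,7)))>0)&(abs(X[...,2]-zt)<8)]
            (cx,cy),rr=cv2.minEnclosingCircle(Q[:,:2].astype(np.float32)); print(c,l,round(r['confidence'],2),zt.round(1),round(cx,1),round(cy,1),round(rr,1))
```

```text
29.55 [474.63688097 110.35674056 297.73220429] [-0.35788891  0.68019519 -0.08332954]
top tin_green 0.73 77.8 477.8 -260.3 25.1
top tin_yellow 0.82 76.8 508.7 375.2 25.6
top cup_lidded 0.79 73.9 499.4 -367.0 30.6
wrist tin_red 0.75 13.5 564.8 -50.8 12.8
wrist cup_open 0.93 53.0 517.3 260.2 30.5
```

View pics/end_top.png

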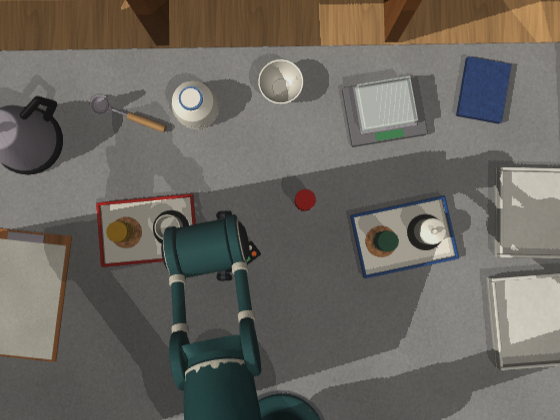

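All four things stand upright near the centre of their mats: within 4 mm for the green tin and about 2 mm for the rest. The red tin at (305,200) is untouched, and the gripper is clear.

```bash
python3 -c "
from rig import bot
print(bot.job_done())"
```

```text
the job is handed in; nothing more can be done
None
```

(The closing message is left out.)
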